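Fit the spacer sleeve and hold the tube rotator's lid open

TASK

To ready the white tube rotator for its pulley check, slide the tall spacer sleeve (not the low flat ring) down over the upright drive shaft on its side deck until it sits fully home on the deck, and let it go. Then raise the rotator's lid, which has a bar along its front for this, to 60 degrees from closed (within about 5 degrees) and finish while still holding it steady there in the gripper for a colleague to look inside, as it falls shut if released. Leave everything else on the bench where it is.

Things in the scene. Friction and masses are not known exactly. Their poses are not given: they have to be found in the camera images.
- rotator: The tube rotator, a white bench instrument fixed to the bench; origin under the centre of its 150 (x) x 330 (y) mm base, x from its front (robot side) to its back, y to its left, z up. Left: a chamber (its y -35 to +165 mm), 96 mm high, closed by the lid. Right: a solid deck (its y -165 to -35 mm), 60 mm high, with the drive shaft at its y -100 mm.
- shaft_base (a point): Point on the deck's top surface (60 mm above the bench) at the foot of the drive shaft, on the shaft's axis; 65 mm from the chamber's side wall, which rises 44 mm (with the lid) above the deck; axes as the rotator's. The seated sleeve's origin coincides with it.
- shaft_top (a point): Top of the upright steel drive shaft, 48 mm above the deck; the shaft is 20 mm in diameter, tapering to 12 mm over the last 7 mm.
- cover_hinge (a point): Middle of the lid's hinge line, which runs along the rotator's y axis at the back edge of the chamber, 100 mm above the bench. It stays put. The bar's centre moves on a circle of radius 195 mm about it.
- cover (a joint): Lid angle in rad: 0 closed (lid level), growing as the front edge rises; 60 degrees is 1.047; stop at 1.35. The white lid is 154 mm front to back, 204 mm wide, 8 mm thick, 0.45 kg with its bar, hinge free: it falls shut from any angle when let go.
- lift_bar (a point): The lid's round steel bar, 12 mm thick, 110 mm long, parallel to the hinge, in the lid's plane ahead of its front edge; origin at its centre, y along it, x towards the hinge. A 10 mm rod at each end (y +-55 mm) joins it to the lid; 37 mm clear between bar and lid edge for a finger. Lid closed: 100 mm above the bench. It can turn between finger pads as the lid rises.
- sleeve: The spacer sleeve: plain aluminium tube standing upright, loose, 44 mm outside diameter, 24 mm bore, 40 mm tall, about 0.12 kg; origin at the centre of its underside, z along its axis. It stands to the left or the right of the rotator's front.
- low_ring: A low flat aluminium ring lying on the bench, 60 mm outside diameter, 34 mm bore, 12 mm tall, on the other side; not to be used. Origin at the centre of its underside.
- beaker: Bystander: white plastic cup, 66 mm across, 85 mm tall; origin at the centre of its underside.
- bottle: Bystander: white bottle, 60 mm across, 140 mm tall; origin at the centre of its underside.
- jar: Bystander: white closed jar, 64 mm across, 70 mm tall; origin at the centre of its underside.
- rack: Bystander: white tube rack 70 x 150 mm with capped sample tubes, 107 mm tall; origin at the centre of its underside.
- screwdriver: Bystander: screwdriver 180 mm long lying on the bench in front of the rotator, below the bar, 30 mm high at most; its x axis lies along it.
Mind the look-alikes: they are no part of the job. Leave any black or brown look-alike of the sleeve alone.

How it is judged:
On the way, in this order (a step that is already met when the one before it is completed fails the run):
1. the sleeve sits fully home over the drive shaft, let go (horizontal distance between sleeve and shaft_base below 0.005 m and z of sleeve in the frame of shaft_base between -0.003 and 0.003 m and angle between sleeve's own z axis and vertical below 0.08 rad and contact force between the fingers and sleeve below 0.1 N), for 0.3 s.
2. the lid is raised to 60 degrees and held there in the fingers (value of joint cover between 0.937 and 1.157 rad and velocity of joint cover between -0.08 and 0.08 rad/s and contact force between the fingers and cover above 1 N), for 0.3 s.
At the end, for the whole second after the job is handed in: The sleeve is over the shaft, upright, within 3 mm of the deck and untouched by the fingers; the lid stands still at 60 degrees (within 0.11 rad, about 6 degrees), held by the fingers (contact over 1 N) and by nothing else; the robot finishes while holding it (all of step 1 and all of step 2 and contact force between cover and low_ring below 0.1 N and contact force between cover and beaker below 0.1 N and contact force between cover and bottle below 0.1 N and contact force between cover and jar below 0.1 N and contact force between cover and rack below 0.1 N and contact force between cover and screwdriver below 0.1 N and contact force between cover and sleeve below 0.1 N); the arm keeps its last pose, push and grip.
It fails at once if a bystander (low ring, beaker, bottle, jar, tube rack or screwdriver) is moved more than 30 mm (distance of any of low_ring, beaker, bottle, jar, rack, screwdriver from where it was at the start of the episode above 0.03 m).
It also fails if it takes over 58 s, if anything falls off the work surface, if the arm or the gripper's body presses on something with over 40 N, if the wrist force passes 120 N, or if a joint passes its speed limit or range.

ROBOT

A 6-joint arm with a two-finger parallel gripper is mounted at the origin on the work surface. World frame = base frame: x ahead of the robot, y to its left, z up, the work surface at z = 0. Lengths are in m, angles in rad, forces in N, time in s.
With the tool pointing down it reaches from about 0.35 to 0.775 m from the base axis. Payload 5.5 kg.
Tool frame: the origin (TCP) lies where the fingers leave the gripper's body, on its centre line; the fingertips stand env.tip_reach ahead of it and the grasp point (between the pads) lies 54 mm ahead of it (env.tip_reach is the distance from the TCP to the fingertips, in m); z points along the fingers, y is the line along which they close (so a half turn about z gives the same grasp; the last joint's range is limited). The gripper opens to 85 mm and grips with 20 to 120 N. Pads are 22 mm wide; open, the fingers measure 114 mm over their backs; the gripper's body (76 mm by 85 mm) begins 54 mm behind the grasp point. The pads swing forward as they close: fully open they stand 13 mm farther back than shut.
Start: joints at [-1.435, 0.313, 0.046, 1.304, 0, 1.431], TCP at [0.157, -0.553, 0.304] pointing down, gripper open.
Joint ranges: [-2.76, 2.76], [-0.86, 1.69], [-1.03, 1.26], [-2.2, 2.34], [-1.47, 1.5], [-3.14, 3.14]. Speed limits (rad/s): [2.57, 2.57, 3.14, 3.14, 3.14, 3.14].

INTERFACE

Orientations are given as a unit quaternion [w, x, y, z].
In Python, from workcell import status, optics, hand_in, env gives the robot as it stands.
- The arm moves only by the shell command python3 -m handwheel 'ROWS' [FORCE]. ROWS is a JSON object whose one key "deltas" holds a list of rows, each a list of 5 numbers: the opening, from -1 (shut) to 1 (fully open), then the shift along the tool's x, y, z in units of 40 mm (1.0 is 40 mm), then the turn about the tool's z in units of 10 degrees (1.0 is 10 degrees). In form: {"deltas": [[jaw, x, y, z, roll], ...]}. A call has 1 to 20 rows; each row shifts and turns the commanded pose from where the row before left it, along the tool's axes as they then stand; what a row does not reach is not made up. A row lasts 1/8 s, in which the tool goes at most 62.5 mm and 10.7 degrees, less where a joint would pass 70% of its speed; a pose out of reach is approached as far as the arm can. A call is refused whole if a number of a shift passes 1 or a number of a turn 1, either way. A call with a gripper value outside its range is refused whole. The fingers move at their own pace and stop on an object; FORCE is the grip in N (left out, the last holds). Time passes only in rows, so rows that do not move let the fingers close. It gives the time, the measured TCP pose, the force, the opening and the grip force at its end, in the units of the state.
- status.get_state(): the state, without advancing time (a new reading comes with each control period).
- optics.read_camera(name): name is "scene" or "top" or "wrist"; returns a dict with "frame" (400x640x3 uint8, red, green, blue), "depth" (400x640 float32, m along the optical axis (not along the pixel's ray), 0 where there is no reading), "vfov" (degrees; the focal length in pixels is half the picture's height over the tangent of half this angle, whatever the lens; pixels are square), "cx", "cy" (the principal point, pixels), "k1" (the pictures are not rectified: a ray, as slopes to the right and down, at radius r is drawn at 1 + k1 r^2 times it, then the intrinsics apply), "origin" and "attitude" of the camera in the world. Camera axes: x right, y down, z forward; pixel columns grow to the right and rows downward; lengths in m; the calibration is good to about 2 mm. A picture is of the moment at which its call begins.
- hand_in(): hands the job in; it is judged then, once.
The state is a dict: "clock": time; "joint_pos": joint angles; "qvel": joint speeds; "tau": joint torques, N m; "tcp_pos": TCP position; "orientation": TCP orientation; "wrist_force": force on the tool from outside, world axes, zero at the start; "ft_torque": the same for the moment, N m; "finger_gap": finger opening in m; "grip_force": force on a finger pad.
Only numpy, scipy, OpenCV 4.12 (cv2) and the standard library are available. Lean on these libraries where they do the work, as an engineer would, in place of code of your own. Each camera call takes 0.05 s, during which the arm holds its last target. There are 200 camera calls.

## Working session

There is one attempt and no reset: what is moved stays moved. The work goes in short steps, Python scripts to look and compute and a shell command to move; the robot and the scene stay as the last step left them, time stands still between calls to the robot, and variables do not carry over. Pictures are saved under pics/ and viewed, at most 10 in all, crops included, and the job is handed in when it is done.

```bash
mkdir -p pics; ls; cat > h.py <<'E'
import numpy as np,cv2
from scipy.spatial.transform import Rotation as R
from workcell import status,optics,env
def q2r(q): return R.from_quat([q[1],q[2],q[3],q[0]]).as_matrix()
def cloud(c):
    H,W=c['depth'].shape; f=H/2/np.tan(np.radians(c['vfov'])/2)
    K=np.array([[f,0,c['cx']],[0,f,c['cy']],[0,0,1.]])
    v,u=np.mgrid[:H,:W]
    p=cv2.undistortPoints(np.stack([u,v],-1).reshape(-1,1,2).astype(np.float64),K,np.array([c['k1'],0,0,0.])).reshape(H,W,2)
    d=c['depth'][...,None]
    P=np.concatenate([p*d,d],-1)
    A=np.array(c['attitude']); A=q2r(A) if A.size==4 else A
    P=P@A.T+np.array(c['origin']); P[c['depth']==0]=np.nan
    return P
def shot(n,tag):
    c=optics.read_camera(n); cv2.imwrite(f'pics/{tag}.png',c['frame'][...,::-1]); P=cloud(c); np.save(f'/tmp/{tag}.npy',P); return c,P
E
python3 - <<'E'
from h import *
s=status.get_state(); print(s, env.tip_reach)
for n in ('scene','top'):
    c,P=shot(n,n+'0'); print(n,c['origin'],c['attitude'],c['vfov'],c['k1'])
E
```

```text
pics
{'clock': 0.0, 'joint_pos': array([-1.43461186e+00,  3.14010607e-01,  4.49494198e-02,  1.30358386e+00,
        1.00511243e-05,  1.43120676e+00]), 'qvel': array([-1.65925785e-03, -1.68521236e-03, -4.83702628e-04, -7.72937683e-04,
       -4.22254243e-05, -1.48466422e-03]), 'tau': array([-1.67914145e-04, -4.80622780e+01,  2.98537284e+01,  1.93740567e-02,
        3.49145455e-05, -1.20577238e-05]), 'tcp_pos': array([ 0.15651369, -0.55288834,  0.30299085]), 'orientation': array([-9.24352008e-04,  9.90508215e-01,  1.37450432e-01,  6.59932531e-06]), 'wrist_force': array([ 0.72414068, -0.91522985,  0.40438756]), 'ft_torque': array([0.03899746, 0.01296738, 0.00128994]), 'grip_force': 0.0, 'finger_gap': 0.08516457268901066} 0.0726
scene [1.19966088 0.04292055 0.93747966] [-0.22695579  0.63196614  0.69867407 -0.24690973] 56.97411011029236 -0.034460638896684916
top [ 0.33491765 -0.00644897  1.27392718] [-0.05679893  0.71443132 -0.69533933  0.05352545] 53.90973141845322 -0.019868220452295846
```

View pics/top0.png

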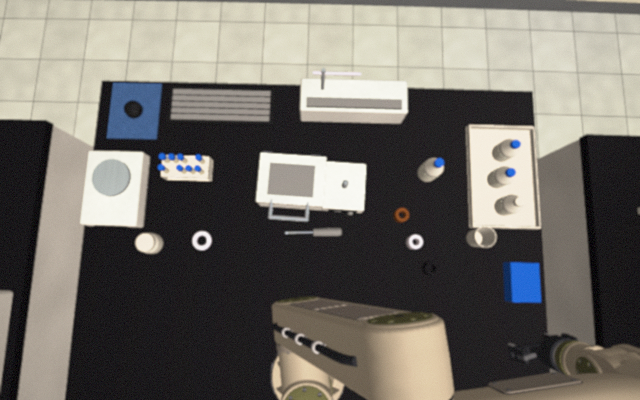

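View pics/scene0.png

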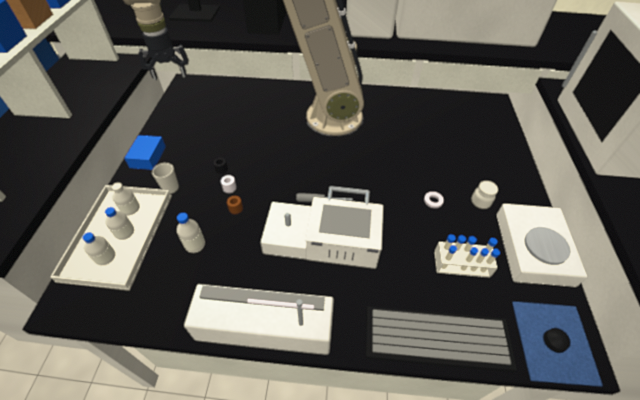

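Top view: the rotator is at about (312,182) with its bar at (290,213), and the shaft is at (345,184). There are four ring-like candidates:
- White ring at (202,240), low and lying on the left.
- White ring at (415,242), which looks tall; in the scene view it is at (228,184).
- Brown ring at (402,214).
- Black ring at (429,268).

The white one at (415,242) fits the description best. I'll confirm it with a crop and heights.

```bash
python3 - <<'E'
from h import *
im=cv2.imread('pics/scene0.png'); cv2.imwrite('pics/crop0.png',cv2.resize(im[140:270,150:450],None,fx=2.6,fy=2.6,interpolation=cv2.INTER_CUBIC))
P=np.load('/tmp/top0.npy');S=np.load('/tmp/scene0.npy')
X=np.concatenate([P.reshape(-1,3),S.reshape(-1,3)]); 
for nm,(u,v) in dict(ring=(202,240),sleeve=(415,242),brown=(402,214),black=(429,268),bottle=(432,170),beaker=(482,238),jar=(149,243),rack=(186,168),sdr=(327,232),sdl=(287,233),bar=(290,217)).items():
    q=P[v-12:v+13,u-16:u+17].reshape(-1,3); q=q[q[:,2]>.008]
    if len(q): print(nm,len(q),q.min(0).round(3),q.max(0).round(3),np.percentile(q[:,2],90).round(3))
# sleeve top center
for nm,M,(u,v) in(('top',P,(415,242)),('scene',S,(228,184))):
    q=M[v-14:v+15,u-14:u+15].reshape(-1,3); t=q[(q[:,2]>.036)&(q[:,2]<.046)]; 
    (c,r)=cv2.minEnclosingCircle(t[:,:2].astype(np.float32)*1000); print(nm,len(t),c,r,t.mean(0))
# rotator deck top
for M,n in((P,'top'),(S,'scene')):
    q=M.reshape(-1,3); b=(q[:,0]>.3)&(q[:,0]<.75)&(q[:,1]>-.25)&(q[:,1]<.25)
    for lo,hi in((.053,.066),(.096,.112),):
        t=q[b&(q[:,2]>lo)&(q[:,2]<hi)]; rr=cv2.minAreaRect(t[:,:2].astype(np.float32)*1000); print(n,lo,len(t),rr,t[:,2].mean())
E
```

```text
ring 175 [0.373 0.326 0.008] [0.431 0.382 0.019] 0.014
sleeve 159 [ 0.394 -0.379  0.008] [ 0.435 -0.303  0.045] 0.042
brown 149 [ 0.477 -0.303  0.009] [ 0.519 -0.261  0.044] 0.041
black 170 [ 0.311 -0.393  0.008] [ 0.355 -0.349  0.044] 0.042
bottle 432 [ 0.614 -0.397  0.008] [ 0.672 -0.342  0.144] 0.139
beaker 478 [ 0.4   -0.594  0.008] [ 0.471 -0.491  0.088] 0.083
jar 449 [0.355 0.482 0.008] [0.418 0.574 0.075] 0.072
rack 746 [0.598 0.347 0.008] [0.668 0.466 0.113] 0.106
sdr 221 [ 0.428 -0.092  0.009] [0.452 0.004 0.03 ] 0.027
sdl 37 [0.432 0.029 0.008] [0.436 0.087 0.02 ] 0.017
bar 239 [0.462 0.019 0.008] [0.519 0.125 0.111] 0.106
top 99 (414.842041015625, -325.57574462890625) 21.922574996948242 [ 0.41383863 -0.32568199  0.03928869]
scene 119 (445.35528564453125, -304.0556945800781) 57.710716247558594 [ 0.43503005 -0.31529048  0.03994556]
top 0.053 1853 ((587.44677734375, 1.5082855224609375), (328.1833190917969, 151.03062438964844), 87.58759307861328) 0.059380926359277844
top 0.096 3609 ((567.9183959960938, 32.76361083984375), (275.7753601074219, 209.9260711669922), 87.50591278076172) 0.10398793914348556
scene 0.053 1903 ((589.8172607421875, 1.018402099609375), (328.17047119140625, 153.9403839111328), 86.80374908447266) 0.060320114852510306
scene 0.096 3602 ((568.854736328125, 31.39678955078125), (272.428955078125, 211.87425231933594), 87.29581451416016) 0.10503584320345372
```

View pics/crop0.png

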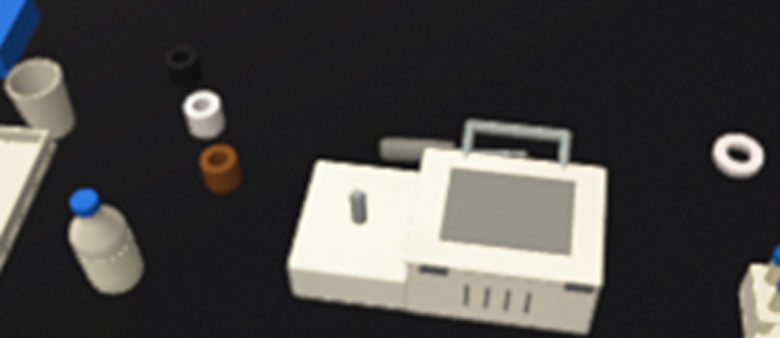

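The crop confirms it: the white sleeve at crop (203,113) is tall (top at z 0.04), at world (0.415,-0.326). The white ring at crop (738,155) is only about 13 mm high, and the brown and black ones are excluded by colour. Next I measure the shaft and start moving.

```bash
cat >> h.py <<'E'
def to(x,y,z,head=None):
    "units (tool axes) from measured TCP to target TCP; head=desired tool-y heading deg"
    s=status.get_state(); Rm=q2r(s['orientation']); d=Rm.T@(np.array([x,y,z])-s['tcp_pos'])/.04
    h=np.degrees(np.arctan2(Rm[1,1],Rm[0,1])); print('units',d.round(2),'heading',h.round(1), '' if head is None else ('roll',((h-head+180)%360-180)/10))
    print('tcp',s['tcp_pos'].round(4),'F',s['wrist_force'].round(1),'gap',s['finger_gap'].round(4),'grip',round(s['grip_force'],1),'t',round(s['clock'],2),'q',s['joint_pos'].round(2))
E
python3 - <<'E'
from h import *
for n in('top0','scene0'):
    q=np.load(f'/tmp/{n}.npy').reshape(-1,3); b=(np.hypot(q[:,0]-.583,q[:,1]+.098)<.03)
    for lo,hi in((.07,.1),(.101,.115)):
        t=q[b&(q[:,2]>lo)&(q[:,2]<hi)]; print(n,lo,len(t),t.mean(0).round(4),t.min(0).round(4),t.max(0).round(4))
    b=(q[:,0]>.45)&(q[:,0]<.485)&(abs(q[:,1]-.06)<.09)&(q[:,2]>.085)
    t=q[b]; print('bar',len(t),t.mean(0),t.min(0),t.max(0),t[:,2].max()); print(np.polyfit(t[:,1],t[:,0],1))
to(.415,-.3256,.303)
E
python3 -m handwheel '{"deltas":[[1,0.97,-0.46,0,0],[1,0.97,-0.46,0,0],[1,0.97,-0.46,0,0],[1,0.97,-0.46,0,0],[1,0.97,-0.46,0,0],[1,0.97,-0.46,0,0],[1,0.97,-0.46,0,0],[1,0.97,-0.46,0,0],[1,0,0,0.8,0],[1,0,0,0.8,0],[1,0,0,0,0],[1,0,0,0,0]]}' 40
python3 - <<'E'
from h import *
c,P=shot('wrist','w0'); to(.4148,-.3256,.079)
q=P.reshape(-1,3)
for nm,lo,hi in(('top',.03,.05),):
  t=q[(np.hypot(q[:,0]-.415,q[:,1]+.325)<.04)&(q[:,2]>lo)&(q[:,2]<hi)]
  if len(t): print(len(t),cv2.minEnclosingCircle(t[:,:2].astype(np.float32)*1000),t.mean(0))
E
```

```text
top0 0.07 15 [ 0.5782 -0.0954  0.0878] [ 0.5722 -0.106   0.0721] [ 0.5919 -0.0877  0.0992]
top0 0.101 26 [ 0.5826 -0.0971  0.1059] [ 0.5747 -0.1055  0.1023] [ 0.5908 -0.0901  0.112 ]
bar 180 [0.47158207 0.06995215 0.10411824] [0.46235258 0.01271332 0.09670952] [0.48385522 0.13314159 0.11144912] 0.11144911787849332
[0.02351618 0.46993706]
scene0 0.07 44 [ 0.5913 -0.0957  0.0865] [ 0.5841 -0.1058  0.0702] [ 0.5962 -0.0874  0.1   ]
scene0 0.101 30 [ 0.5869 -0.0969  0.1061] [ 0.5793 -0.1055  0.1014] [ 0.5944 -0.0897  0.1098]
bar 164 [0.47470526 0.07065411 0.10411315] [0.4625385  0.01240087 0.09704993] [0.48434151 0.13173068 0.11124504] 0.11124504359804976
[0.03150483 0.47247931]
units [ 7.77 -3.71  0.01] heading -74.2 
clock: 1.6
tcp_pos: [0.4153, -0.3274, 0.2407]
orientation: [0.0, 0.991, 0.137, 0.0]
wrist_force: [0.5, 0.2, 0.2]
finger_gap: 0.085
grip_force: 0.0
units [-0.01 -0.06  4.06] heading -74.2 Traceback (most recent call last):
  File "<stdin>", line 8, in <module>
  File "h.py", line 21, in to
    print('tcp',s['tcp_pos'].round(4),'F',s['wrist_force'].round(1),'gap',s['finger_gap'].round(4),'grip',round(s['grip_force'],1),'t',round(s['clock'],2),'q',s['joint_pos'].round(2))
                                                                          ^^^^^^^^^^^^^^^^^^^^^
AttributeError: 'float' object has no attribute 'round'
Traceback (most recent call last):
  File "h.py", line 21, in to
    print('tcp',s['tcp_pos'].round(4),'F',s['wrist_force'].round(1),'gap',s['finger_gap'].round(4),'grip',round(s['grip_force'],1),'t',round(s['clock'],2),'q',s['joint_pos'].round(2))
                                                                          ^^^^^^^^^^^^^^^^^^^^^
AttributeError: 'float' object has no attribute 'round'
```

```bash
sed -i "s/s\['finger_gap'\].round(4)/round(float(s['finger_gap']),4)/" h.py
python3 - <<'E'
from h import *
P=np.load('/tmp/w0.npy'); to(.4148,-.3256,.079)
q=P.reshape(-1,3)
t=q[(np.hypot(q[:,0]-.415,q[:,1]+.325)<.04)&(q[:,2]>.032)&(q[:,2]<.05)]
print(len(t),cv2.minEnclosingCircle(t[:,:2].astype(np.float32)*1000),t.mean(0))
E
```

```text
units [-0.01 -0.06  4.06] heading -74.2 
tcp [ 0.4155 -0.3278  0.2412] F [ 1.  -0.5  0.6] gap 0.0856 grip 0.0 t 1.65 q [-0.82  0.25 -0.19  1.12 -0.    2.05]
1343 ((417.4443664550781, -323.86376953125), 21.909761428833008) [ 0.41842037 -0.32362207  0.03900681]
```

View pics/w0.png

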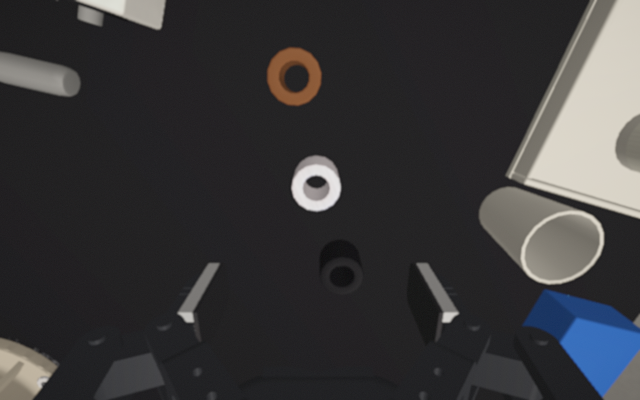

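Wrist view: the white sleeve at (316,185) lies midway between the fingers laterally, with brown and black clear of the finger paths. I'll descend and grip.

```bash
python3 -m handwheel '{"deltas":[[1,0.02,-0.06,0.8,0],[1,0,0,0.8,0],[1,0,0,0.8,0],[1,0,0,0.8,0],[1,0,0,0.5,0],[1,0,0,0.33,0],[1,0,0,0,0],[1,0,0,0,0],[-1,0,0,0,0],[-1,0,0,0,0],[-1,0,0,0,0],[-1,0,0,0,0],[-1,0,0,0,0],[-1,0,0,0,0]]}' 30
python3 - <<'E'
from h import *
to(.584,-.098,.25)
E
```

```text
clock: 3.4
tcp_pos: [0.4155, -0.3249, 0.0794]
orientation: [0.0, 0.991, 0.137, 0.0]
wrist_force: [-1.1, 1.4, 6.4]
finger_gap: 0.0437
grip_force: 30.4
units [ 5.6  -4.31 -4.27] heading -74.2 
tcp [ 0.4155 -0.3249  0.0794] F [-1.1  1.4  6.4] gap 0.0437 grip 30.4 t 3.4 q [-0.82  0.4  -0.42  0.74 -0.    2.05]
```

```bash
python3 -m handwheel '{"deltas":[[-1,0,0,-0.3,0],[-1,0,0,-0.7,0],[-1,0,0,-0.8,0],[-1,0,0,-0.8,0],[-1,0,0,-0.8,0],[-1,0.4,-0.5,-0.6,0],[-1,0.7,-0.88,0,0],[-1,0.7,-0.88,0,0],[-1,0.7,-0.88,0,0],[-1,0.7,-0.88,0,0],[-1,0.4,-0.5,0,0],[-1,0.22,-0.29,0,0],[-1,0,0,0,0],[-1,0,0,0,0],[-1,0,0,0,0]]}' 30
python3 - <<'E'
from h import *
c,P=shot('wrist','w1'); to(.584,-.098,.20)
q=P.reshape(-1,3)
s=status.get_state(); x,y,z=s['tcp_pos']
for nm,cx,cy,lo,hi in(('sleeve',x,y,z-.048,z-.03),('shaft',.585,-.0975,.09,.115),):
  t=q[(np.hypot(q[:,0]-cx,q[:,1]-cy)<.032)&(q[:,2]>lo)&(q[:,2]<hi)]
  if len(t): print(nm,len(t),cv2.minEnclosingCircle(t[:,:2].astype(np.float32)*1000),t.mean(0),t.max(0))
E
```

```text
clock: 5.28
tcp_pos: [0.5096, -0.0988, 0.2387]
orientation: [0.0, 0.991, 0.137, -0.0]
wrist_force: [0.6, 0.2, -1.7]
finger_gap: 0.0439
grip_force: 30.9
units [1.79 0.48 0.97] heading -74.3 
tcp [ 0.5097 -0.0988  0.2387] F [-1.1 -0.8 -1.9] gap 0.0434 grip 30.9 t 5.33 q [-0.35  0.24 -0.22  1.11 -0.    2.52]
sleeve 8331 ((517.061279296875, -96.68303680419922), 30.99562644958496) [ 0.51380281 -0.09679373  0.19849017] [ 0.53356347 -0.06682162  0.20865126]
shaft 807 ((585.59716796875, -95.61370849609375), 10.00609016418457) [ 0.58592252 -0.0949826   0.10506787] [ 0.5955834  -0.0856991   0.10959562]
```

View pics/w1.png

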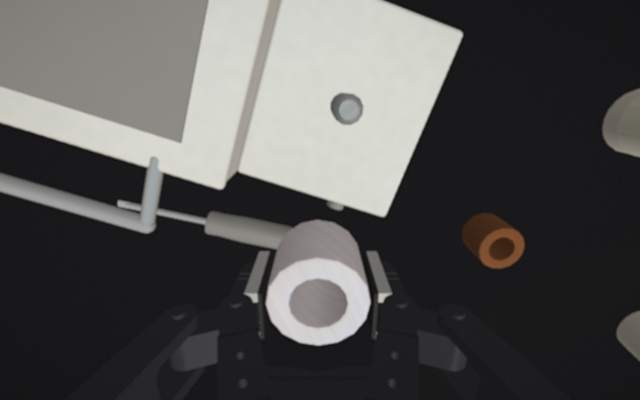

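Wrist view: the sleeve is held upright with its top face at (318,300), and the shaft stands on the deck at (348,108). Now I refine the offset between them.

```bash
python3 - <<'E'
from h import *
P=np.load('/tmp/w1.npy'); im=cv2.imread('pics/w1.png').astype(int)
from scipy.optimize import least_squares
def circ(p): 
    r=least_squares(lambda a:np.hypot(p[:,0]-a[0],p[:,1]-a[1])-a[2],[*p.mean(0)[:2],.02],loss='soft_l1',f_scale=.001).x; return r.round(4)
m=np.zeros(im.shape[:2],bool); m[255:350,262:376]=1
m&=(im.min(2)>175)
n,l,st,ce=cv2.connectedComponentsWithStats(m.astype(np.uint8)); k=1+st[1:,4].argmax(); m=(l==k).astype(np.uint8)
print(st[k]); t=P[m>0]; zt=np.nanmedian(t[:,2]); print('ztop',zt, np.nanpercentile(t[:,2],[5,95]))
cs,_=cv2.findContours(m,cv2.RETR_CCOMP,cv2.CHAIN_APPROX_NONE)
s=status.get_state()
from workcell import optics
c=optics.read_camera('wrist'); A=np.array(c['attitude']); A=q2r(A) if A.size==4 else A
f=200/np.tan(np.radians(c['vfov'])/2);K=np.array([[f,0,c['cx']],[0,f,c['cy']],[0,0,1.]])
def ray(px,z):
    p=cv2.undistortPoints(px.reshape(-1,1,2).astype(float),K,np.array([c['k1'],0,0,0.])).reshape(-1,2)
    d=np.c_[p,np.ones(len(p))]@A.T; o=np.array(c['origin']); return o+d*((z-o[2])/d[:,2])[:,None]
for q in cs:
    if len(q)>60: print('contour',len(q),circ(ray(q,s['tcp_pos'][2]-.0394)))
S=P.reshape(-1,3)
# shaft top flat & side points
t=S[(np.hypot(S[:,0]-.586,S[:,1]+.0955)<.02)]
tt=t[t[:,2]>.105]; print('shaft top',len(tt),cv2.minEnclosingCircle(tt[:,:2].astype(np.float32)*1000), tt.mean(0))
ss=t[(t[:,2]>.067)&(t[:,2]<.098)]; print('shaft side',len(ss),circ(ss),ss[:,:2].min(0),ss[:,:2].max(0))
dk=S[(abs(S[:,0]-.585)<.05)&(abs(S[:,1]+.1)<.05)&(S[:,2]<.066)]; print('deck z',np.median(dk[:,2]))
E
```

```text
[ 267  258  103   87 4608]
ztop 0.19872033951310067 [0.19778561 0.19959996]
contour 267 [ 0.5116 -0.0972  0.0208]
contour 157 [ 0.5115 -0.0973  0.0123]
shaft top 458 ((586.0027465820312, -95.74718475341797), 7.863624095916748) [ 0.58584633 -0.09549615  0.10720751]
shaft side 56 [ 0.5857 -0.0959  0.01  ] [ 0.57722889 -0.09268093] [ 0.59501608 -0.0856991 ]
deck z 0.0596272882800106
```

```bash
python3 -m handwheel '{"deltas":[[-1,0.6,0.16,0,0],[-1,0.6,0.15,0,0],[-1,0.6,0.155,0.2,0],[-1,0,0,0.4,0],[-1,0,0,0.4,0],[-1,0,0,0.2,0],[-1,0,0,0.1,0],[-1,0,0,0,0],[-1,0,0,0,0]]}' 30
python3 - <<'E'
from h import *
c,P=shot('wrist','w2');shot('scene','s2');to(.5839,-.0973,.1394)
E
```

```text
clock: 6.5
tcp_pos: [0.5845, -0.0963, 0.1874]
orientation: [0.0, 0.991, 0.137, 0.001]
wrist_force: [0.1, -0.4, -1.3]
finger_gap: 0.0435
grip_force: 30.9
units [-0.02  0.02  1.2 ] heading -74.2 
tcp [ 0.5845 -0.0963  0.1873] F [-0.6  1.2 -1.3] gap 0.0436 grip 30.9 t 6.6 q [-0.3   0.4  -0.12  1.05 -0.    2.57]
```

```bash
python3 -m handwheel '{"deltas":[[-1,-0.02,0.025,0,0],[-1,0,0,0.1,0],[-1,0,0,0.1,0],[-1,0,0,0.1,0],[-1,0,0,0.1,0],[-1,0,0,0,0],[-1,0,0,0,0]]}' 30
python3 - <<'E'
from h import *
to(.5839,-.0973,.1394)
E
```

```text
clock: 7.48
tcp_pos: [0.5838, -0.0974, 0.1707]
orientation: [0.0, 0.991, 0.137, 0.0]
wrist_force: [-0.2, -0.1, -1.1]
finger_gap: 0.0437
grip_force: 30.9
units [ 0.   -0.    0.78] heading -74.2 
tcp [ 0.5838 -0.0974  0.1707] F [-0.2 -0.1 -1.1] gap 0.0437 grip 30.9 t 7.47 q [-0.3   0.42 -0.14  1.01 -0.    2.56]
```

Sleeve bottom is at about 0.091, below the shaft top, with no contact force: it is on the shaft. I'll continue down.

```bash
python3 -m handwheel '{"deltas":[[-1,0,0,0.15,0],[-1,0,0,0.15,0],[-1,0,0,0.15,0],[-1,0,0,0.15,0],[-1,0,0,0.08,0],[-1,0,0,0.05,0],[-1,0,0,0.03,0],[-1,0,0,0,0],[-1,0,0,0,0]]}' 30
python3 - <<'E'
from h import *
to(.5839,-.0973,.1394)
E
```

```text
clock: 8.6
tcp_pos: [0.5839, -0.0974, 0.1405]
orientation: [0.0, 0.991, 0.137, 0.0]
wrist_force: [-0.3, 0.8, -1.6]
finger_gap: 0.0434
grip_force: 30.9
units [ 0.   -0.    0.03] heading -74.2 
tcp [ 0.5839 -0.0974  0.1405] F [-0.3  0.8 -1.6] gap 0.0434 grip 30.9 t 8.6 q [-0.3   0.44 -0.18  0.95 -0.    2.56]
```

```bash
python3 -m handwheel '{"deltas":[[-1,0,0,0.02,0],[-1,0,0,0.02,0],[-1,0,0,0,0],[0.3,0,0,0,0],[0.3,0,0,0,0],[0.3,0,0,0,0],[0.3,0,0,0,0],[0.3,0,0,-0.3,0],[0.3,0,0,-0.8,0],[0.3,0,0,-0.8,0],[0.3,0,0,-0.9,0],[0.3,0,0,-0.8,0],[0.3,-0.8,0,0,0],[0.3,-0.8,0,0,0],[0.3,0,0,0,0],[0.3,0,0,0,0]]}' 30
python3 - <<'E'
from h import *
c,P=shot('wrist','w3'); shot('scene','s3')
q=P.reshape(-1,3)
t=q[(np.hypot(q[:,0]-.584,q[:,1]+.097)<.04)&(q[:,2]>.08)]
tt=t[(t[:,2]<.1035)]; print('annulus',len(tt),cv2.minEnclosingCircle(tt[:,:2].astype(np.float32)*1000),np.percentile(tt[:,2],[5,25,50,75,95]))
A=np.c_[tt[:,:2],np.ones(len(tt))]; print('plane',np.linalg.lstsq(A,tt[:,2],rcond=None)[0])
d=q[(np.hypot(q[:,0]-.584,q[:,1]+.097)<.06)&(q[:,2]<.066)&(q[:,2]>.05)]; print('deck',np.median(d[:,2]),'shafttop',np.percentile(t[:,2],99))
to(.47,.07,.2,-2.7)
a=cv2.imread('pics/w3.png'); b=cv2.imread('pics/s3.png')[170:290,230:430]
cv2.imwrite('pics/m3.png',np.vstack([cv2.resize(a,(480,300)),cv2.resize(b,(480,288))]))
E
```

```text
clock: 10.6
tcp_pos: [0.5227, -0.1149, 0.2836]
orientation: [0.0, 0.991, 0.137, 0.001]
wrist_force: [0.1, -0.1, -0.8]
finger_gap: 0.0551
grip_force: 0.0
annulus 2011 ((585.2557373046875, -95.73259735107422), 21.92340087890625) [0.09508888 0.09884724 0.09945922 0.10008458 0.10156674]
plane [0.02188704 0.0097417  0.08710119]
deck 0.05960812104324276 shafttop 0.10840756350181287
units [-0.02 -4.81  2.07] heading -74.2 ('roll', np.float64(-7.147890958458815))
tcp [ 0.523  -0.1148  0.283 ] F [ 0.2  0.2 -0.3] gap 0.0557 grip 0.0 t 10.7 q [-0.37  0.24 -0.1   1.23  0.    2.5 ]
```

View pics/m3.png

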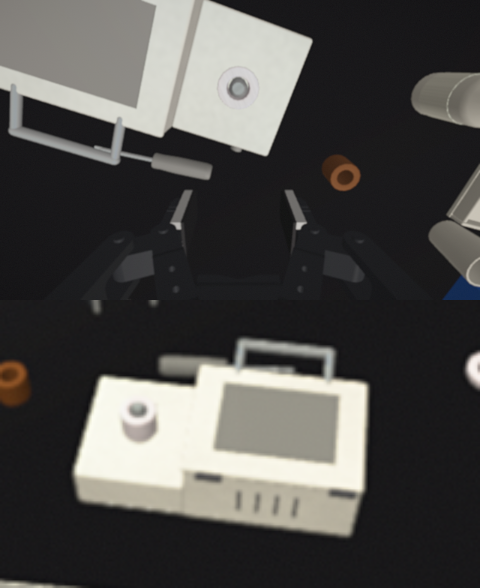

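The sleeve is seated: its top is at 0.0995, which is deck plus 40 mm, and it is concentric with the shaft. Next is the bar.

```bash
python3 -m handwheel '{"deltas":[[0.3,-0.16,-0.86,0,0],[0.3,-0.16,-0.86,0,0],[0.3,-0.16,-0.86,0,-0.9],[0.3,0,0,0,-0.9],[0.3,0,0,0,-0.9],[0.3,0,0,0,-0.9],[0.3,0,0,0,-0.9],[0.3,0,0,0,-0.9],[0.3,0,0,0,-0.9],[0.3,0,0,0,-0.85],[0.3,0,0,0,0],[0.3,0,0,0,0]]}' 30
python3 - <<'E'
from h import *
to(.43,.073,.24,-2.7)
E
```

```text
clock: 12.2
tcp_pos: [0.4759, -0.0205, 0.2826]
orientation: [-0.0, 0.724, 0.69, -0.0]
wrist_force: [-0.4, -0.1, -0.1]
finger_gap: 0.0552
grip_force: 0.0
units [ 2.28 -1.26  1.07] heading -2.8 ('roll', np.float64(-0.011335588708706722))
tcp [ 0.4759 -0.0205  0.2826] F [-0.4 -0.1 -0.1] gap 0.0552 grip 0.0 t 12.2 q [-0.21  0.13 -0.24  1.2  -0.    1.41]
```

```bash
python3 -m handwheel '{"deltas":[[0.3,0.7,0.02,0,0],[0.3,0.5,0,0,0],[0.3,0,0,0,0],[0.3,0,0,0,0]]}' 30
python3 - <<'E'
from h import *
c,P=shot('wrist','w4')
q=P.reshape(-1,3)
t=q[(q[:,0]>.455)&(q[:,0]<.487)&(q[:,1]>0)&(q[:,1]<.15)&(q[:,2]>.085)&(q[:,2]<.12)]
print(len(t),t.min(0),t.max(0))
m=t[(t[:,1]>.03)&(t[:,1]<.115)]; print(len(m),m.min(0),m.max(0)); k=m[m[:,2]>m[:,2].max()-.003]; p=np.polyfit(k[:,1],k[:,0],1); print('ridge',p,np.polyval(p,.073),m[:,2].max(), np.degrees(np.arctan(p[0])))
to(.472,.073,.16,-2.7)
E
```

```text
clock: 12.7
tcp_pos: [0.4787, 0.027, 0.2827]
orientation: [0.0, 0.724, 0.69, -0.0]
wrist_force: [-0.8, -1.2, -0.2]
finger_gap: 0.0553
grip_force: 0.0
2581 [0.4646319  0.01465425 0.09823222] [0.48696155 0.13463853 0.10807282]
1646 [0.46531156 0.03000404 0.09918051] [0.48039845 0.11482988 0.10807282]
ridge [0.04341936 0.46965048] 0.4728200884745837 0.10807282394121459 2.4861842772885154
units [ 1.15 -0.22  3.07] heading -2.7 ('roll', np.float64(-0.004934017560535154))
tcp [0.4788 0.0268 0.2827] F [ 0.2  0.2 -0.2] gap 0.0555 grip 0.0 t 12.75 q [-0.11  0.14 -0.23  1.2  -0.    1.51]
```

View pics/w4.png

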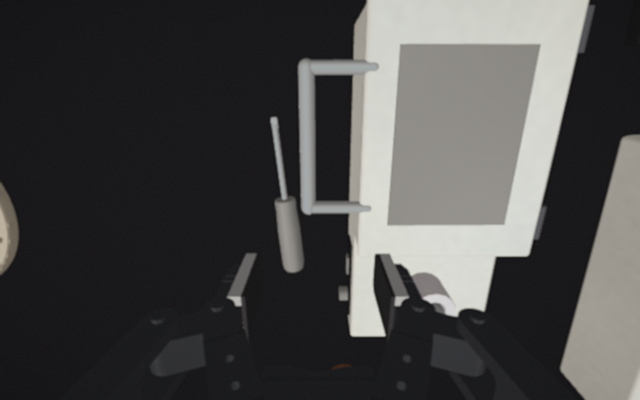

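Wrist view: the bar runs from (305,65) to (308,208), with the screwdriver below and ahead of it. I'll narrow the fingers so that the rear one clears the lid edge, move over the bar centre, descend and grip.

```bash
python3 -m handwheel '{"deltas":[[-0.2,0.6,-0.12,0,0],[-0.2,0.55,-0.1,0,0],[-0.2,0,0,0.7,0],[-0.2,0,0,0.6,0],[-0.2,0,0,0.4,0],[-0.2,0,0,0,0],[-0.2,0,0,0,0]]}' 30
python3 - <<'E'
from h import *
to(.472,.073,.154,-2.7)
E
```

```text
clock: 13.62
tcp_pos: [0.4725, 0.0731, 0.2153]
orientation: [0.0, 0.724, 0.69, 0.0]
wrist_force: [1.2, -0.1, -0.1]
finger_gap: 0.0341
grip_force: 0.0
units [-0.   -0.01  1.53] heading -2.7 ('roll', np.float64(-0.004968411417672769))
tcp [0.4725 0.0731 0.2153] F [ 1.2 -0.1 -0.1] gap 0.0341 grip 0.0 t 13.62 q [-0.01  0.17 -0.36  1.04 -0.    1.6 ]
```

```bash
python3 -m handwheel '{"deltas":[[-0.2,0,-0.01,0.5,0],[-0.2,0,0,0.4,0],[-0.2,0,0,0.4,0],[-0.2,0,0,0.23,0],[-0.2,0,0,0,0],[-0.2,0,0,0,0],[-1,0,0,0,0],[-1,0,0,0,0],[-1,0,0,0,0],[-1,0,0,0,0],[-1,0,0,0,0]]}' 50
python3 - <<'E'
from h import *
to(.472,.073,.154,-2.7)
# arc plan: increments (tool y, tool z units) per step from bar closed; tool y ~ rotator x
a=np.radians(np.linspace(0,60,19)); y=.195*(1-np.cos(a))/.04; z=-.195*np.sin(a)/.04
print(np.c_[np.diff(y),np.diff(z)].round(2).tolist())
E
```

```text
clock: 15.0
tcp_pos: [0.4725, 0.0735, 0.1542]
orientation: [0.001, 0.724, 0.69, 0.001]
wrist_force: [1.9, -0.1, 4.9]
finger_gap: 0.0103
grip_force: 48.9
units [-0.01 -0.01  0.  ] heading -2.7 ('roll', np.float64(0.0001772286754629704))
tcp [0.4725 0.0735 0.1542] F [ 1.9 -0.1  4.9] gap 0.0103 grip 48.9 t 15.0 q [-0.01  0.23 -0.45  0.88 -0.    1.6 ]
[[0.01, -0.28], [0.02, -0.28], [0.04, -0.28], [0.06, -0.28], [0.07, -0.27], [0.09, -0.27], [0.1, -0.26], [0.12, -0.26], [0.13, -0.25], [0.15, -0.24], [0.16, -0.23], [0.18, -0.22], [0.19, -0.21], [0.2, -0.2], [0.21, -0.19], [0.22, -0.18], [0.23, -0.16], [0.24, -0.15]]
```

```bash
python3 -m handwheel '{"deltas":[[-1,0,0.01,-0.28,0],[-1,0,0.02,-0.28,0],[-1,0,0.04,-0.28,0],[-1,0,0.06,-0.28,0],[-1,0,0.07,-0.27,0],[-1,0,0.09,-0.27,0],[-1,0,0.1,-0.26,0],[-1,0,0.12,-0.26,0],[-1,0,0.13,-0.25,0],[-1,0,0,0,0],[-1,0,0,0,0]]}' 50
python3 - <<'E'
from h import *
c,P=shot('scene','s5'); to(.472,.073,.154)
E
```

```text
clock: 16.38
tcp_pos: [0.4981, 0.0724, 0.2499]
orientation: [0.0, 0.724, 0.69, 0.0]
wrist_force: [5.8, 0.4, -6.3]
finger_gap: 0.0101
grip_force: 48.8
units [-0.02 -0.65  2.4 ] heading -2.7 
tcp [0.4981 0.0724 0.2498] F [ 5.6  0.7 -5.7] gap 0.0104 grip 48.8 t 16.43 q [-0.02  0.2  -0.24  1.13  0.    1.6 ]
```

View pics/s5.png

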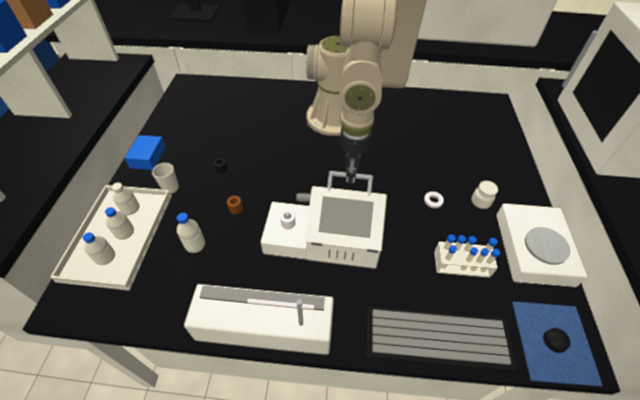

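Scene view: the gripper at (350,165) holds the bar, the lid is partly raised, and the sleeve stays on the shaft at (287,220). I'll continue the arc.

```bash
python3 -m handwheel '{"deltas":[[-1,0,0.15,-0.24,0],[-1,0,0.16,-0.23,0],[-1,0,0.18,-0.22,0],[-1,0,0.19,-0.21,0],[-1,0,0.2,-0.2,0],[-1,0,0.21,-0.19,0],[-1,0,0.22,-0.18,0],[-1,0,0.23,-0.16,0],[-1,0,0.24,-0.15,0],[-1,0,0,0,0],[-1,0,0,0,0],[-1,0,0,0,0]]}' 50
python3 - <<'E'
from h import *
to(.5695,.069,.323)
for n in('scene','top'):
    c,P=shot(n,n+'6'); q=P.reshape(-1,3)
    # rotator frame
    yw=np.radians(-2.7); o=np.array([.5885,.003]); d=q[:,:2]-o; rx=d[:,0]*np.cos(yw)+d[:,1]*np.sin(yw); ry=-d[:,0]*np.sin(yw)+d[:,1]*np.cos(yw)
    m=(abs(ry-.065)<.085)&(rx>-.03)&(rx<.1)&(q[:,2]>.115)&(q[:,2]<.26)&((rx-.075)/(-.0975)*.169+.1-q[:,2]<.03)&((rx-.075)/(-.0975)*.169+.1-q[:,2]>-.03)
    x,z=rx[m],q[m,2]; X=np.c_[x,z]; 
    if len(X)>50:
        v=np.linalg.svd(X-np.median(X,0),full_matrices=False)[2][0]; print(n,len(X),'lid angle',np.degrees(np.arctan2(abs(v[1]),abs(v[0]))))
    t=q[(np.hypot(q[:,0]-.585,q[:,1]+.0965)<.022)&(q[:,2]>.09)&(q[:,2]<.12)]; print('sleeve z',np.median(t[:,2]) if len(t) else None)
E
```

```text
clock: 17.92
tcp_pos: [0.568, 0.0693, 0.3235]
orientation: [-0.0, 0.723, 0.69, 0.0]
wrist_force: [-6.2, 1.9, 5.6]
finger_gap: 0.0099
grip_force: 49.7
units [-0.01  0.04  0.01] heading -2.7 
tcp [0.568  0.0693 0.3235] F [-6.2  1.9  5.6] gap 0.0099 grip 49.7 t 17.93 q [-0.02  0.3   0.08  1.35  0.    1.6 ]
scene 3362 lid angle 57.743229252651794
sleeve z 0.1004141496990627
top 349 lid angle 57.112436163162094
sleeve z 0.09931383256610338
```

View pics/scene6.png

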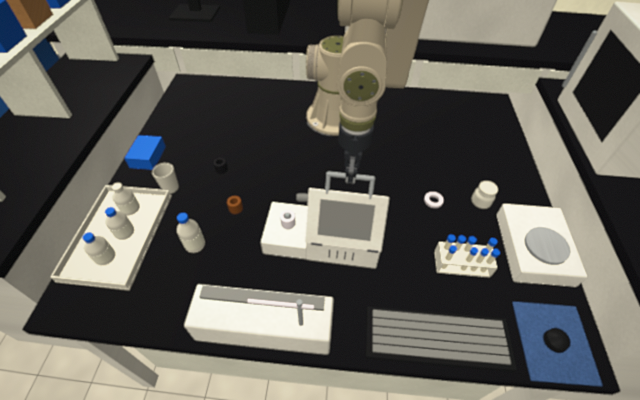

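```bash
python3 - <<'E'
from h import *
for n in('scene6','top6'):
    q=np.load(f'/tmp/{n}.npy').reshape(-1,3)
    yw=np.radians(-2.7); d=q[:,:2]-[.5885,.003]; rx=d[:,0]*np.cos(yw)+d[:,1]*np.sin(yw); ry=-d[:,0]*np.sin(yw)+d[:,1]*np.cos(yw)
    m=(abs(ry-.065)<.08)&(q[:,2]>.12)&(q[:,2]<.215)&(rx>-.05)&(rx<.12)
    v=cv2.fitLine(np.c_[rx[m],q[m,2]].astype(np.float32),cv2.DIST_HUBER,0,1e-4,1e-4).ravel(); print(n,m.sum(),np.degrees(np.arctan(v[1]/v[0])),v)
to(.5695,.069,.323)
E
```

```text
scene6 2483 -58.02851 [ 0.52949715 -0.8483117   0.04020162  0.1693197 ]
top6 217 -57.87559 [ 0.5317594  -0.8468955   0.03786501  0.17155756]
units [-0.01  0.04  0.01] heading -2.7 
tcp [0.5679 0.0693 0.3234] F [-6.7  1.7  5.5] gap 0.0103 grip 49.6 t 18.02 q [-0.02  0.3   0.08  1.35  0.    1.6 ]
```

```bash
python3 -m handwheel '{"deltas":[[-1,0,0.08,-0.05,0],[-1,0,0,0,0],[-1,0,0,0,0],[-1,0,0,0,0],[-1,0,0,0,0],[-1,0,0,0,0],[-1,0,0,0,0]]}' 50 && python3 -c "
from workcell import hand_in; print(hand_in())"
```

```text
clock: 18.9
tcp_pos: [0.571, 0.0692, 0.3252]
orientation: [-0.0, 0.723, 0.69, -0.0]
wrist_force: [-5.9, 3.5, 4.3]
finger_gap: 0.0098
grip_force: 49.6
the job is handed in; nothing more can be done
None
```

The sleeve is fully home on the drive shaft and released. The lid is held steady in the gripper at about 60 degrees (last camera fit 58, then raised about 1 degree), and the job was handed in at about 19 s; no verdict came back.

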